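# Draw the blank panel out from under the stacked drill case

## Task

The aluminium panel is needed next, but the green drill case, with a heat sink and a relay on top, stands on its rear part. Pressing lightly with the fingertips on the panel's rubber patch (about 15 N will do, over 30 N mars it), slowly draw the panel out from under the stack and on along its rails until its front edge butts against the jig's end stop, then let go. The two posts hold the stack back: without your touching it, it must come to stand upright on the jig's plate, still stacked, and the tools lying about must stay where they are.

Things in the scene. Friction and masses are not known exactly. Their poses are not given: they have to be found in the camera images.
- jig: Fixed jig on the worktop, turned about the vertical: dark steel plate, x -210 to 100, y +-100 mm, 8 mm thick. Origin at worktop height, midline, level with the posts' rear faces (x = 0). Posts 14 x 26 x 36 mm at y = +-78 mm hold the stack back; the panel slides out between them along -x. Rails 5 mm high along x -194 to 0, inner faces at y = +-57.5 mm, guide it with 2.5 mm play a side.
- stop (a point): Middle of the face of the end stop, a steel bar 90 mm wide, 10 mm high across the front of the jig's plate, at jig x = -190 mm, 13 mm above the worktop; axes as the jig's. The panel's front edge must butt against it.
- panel: Loose aluminium panel 180 x 110 x 4 mm, 0.25 kg, flat on the jig's plate, x from -70 (front) to 110 mm (rear), the last 40 mm tapering to 1 mm; origin on its underside. Its rear part is under the case. Too wide to grip and too flat to pinch: it is moved by pressing on its patch and dragging. Its metal is slick (friction about 0.2).
- panel_patch (a point): Centre of the top of the panel's black rubber patch, 40 (x) x 80 mm, 3 mm thick, top 15 mm above the worktop, 40 mm in front of the panel's origin; grippy (friction about 1) but hard: press by the felt force, a few mm of depth go from none to too much. Under 8 N the fingers may slip, 12 to 18 N drags the panel with the stack on it.
- panel_front (a point): Middle of the panel's front edge, half way up its thickness, 70 mm in front of its origin (-x).
- panel_rear (a point): Middle of the panel's thin rear edge, 110 mm behind its origin (+x).
- case: Green steel drill case 60 x 186 x 51 mm, closed, about 0.42 kg, long side across the jig, on the panel's rear part a few mm behind the posts; origin at the centre of its underside. It rides along until it meets the posts, then tips back a little and comes down 4 mm onto the jig's plate as the panel leaves. Do not touch.
- sink: Light finned heat sink 42 x 60 x 26 mm standing on the case's lid; origin at the centre of its underside. Do not touch.
- relay: Small plug-in relay with an orange-brown cap, 21 x 28 x 39 mm, standing upright on the heat sink's fins; its top is about 130 mm above the worktop; origin at the centre of its underside. Do not touch.
- wrench: Open-end wrench 146 x 22 x 6 mm lying on the worktop beside the jig (+y side), bystander; origin at its middle.
- strip: White screw terminal strip 90 x 16 x 14 mm lying on the worktop beside the jig (-y side), bystander; origin at its middle.
- cutter: Side cutter with teal handles, 159 x 62 x 12 mm, lying on the worktop at the right, bystander; origin at its middle.
Things that resemble listed ones, but are neither listed nor needed, are in the scene too. Of the things like the relay, leave any that is blue or red; of the rest the smaller one is meant.

How it is judged:
By the outcome, as a careful person would: the job done as asked, in the order asked, and still so for the second after the job is handed in, with the robot touching nothing.
It also fails if it takes over 48 s, if anything falls off the work surface, if the arm or the gripper's body presses on something with over 40 N, if the wrist force passes 120 N, or if a joint passes its speed limit or range.

## Robot

A 6-joint arm with a two-finger parallel gripper is mounted at the origin on a cart in front of the work surface, level with it; the furniture and walls round the work are solid. World frame = base frame: x ahead of the robot, y to its left, z up, the work surface at z = 0. Lengths are in m, angles in degrees, forces in N, time in s.
With the tool pointing down it reaches from about 0.3 to 0.75 m from the base axis. Payload 8.5 kg.
Tool frame: the origin (TCP) lies at the very end of the fingers, on their centre line; the grasp point (between the pads) lies 19 mm behind it (env.tcp_to_grasp is the distance from the TCP to the grasp point, in m); z points along the fingers, y is the line along which they close (so a half turn about z gives the same grasp; the last joint's range is limited). The gripper opens to 85 mm and grips with 20 to 120 N. Pads are 22 mm wide; open, the fingers measure 114 mm over their backs; the gripper's body (76 mm by 85 mm) begins 54 mm behind the grasp point. The pads swing forward as they close: fully open they stand 13 mm farther back than shut.
Start: joints at [-84.758, 21.807, 74.336, -0, 83.858, -12.336], TCP at [0.166, -0.524, 0.231] pointing down, gripper open.
Joint ranges: [-178.18, 178.18], [-50.72, 133.34], [12.68, 142.11], [-81.47, 261.47], [9.98, 163.14], [-165.26, 165.26]. Speed limits (degrees/s): [136.94, 136.94, 180, 180, 180, 180].

## Interface

Orientations are given as a 3x3 rotation matrix whose columns are the frame's x, y, z axes.
In Python, from rig import status, get_image, env gives the robot as it stands.
- The arm moves only by the shell command python3 -m handwheel 'ROWS' [FORCE]. ROWS is text: rows parted by semicolons, each of 7 numbers parted by spaces: the shift along the world's x, y, z in cm, then the turn, a rotation vector about the world's x, y, z in degrees, then the opening, from 0 (shut) to 1 (fully open). In form: dx dy dz wx wy wz gripper; .... A call has 1 to 8 rows; each row is the pose to reach, as a shift and turn from the pose commanded when the call began; what a row does not reach only later rows make up. A row lasts 1/12 s, in which the tool goes at most 41.7 mm and 7.16 degrees, less where a joint would pass 70% of its speed; a pose out of reach is approached as far as the arm can. A call with a gripper value outside its range is refused whole. The fingers move at their own pace and stop on an object; FORCE is the grip in N (left out, the last holds). Time passes only in rows, so rows that repeat a pose let the fingers close. It gives the time, the measured TCP pose, the force, the opening and the grip force at its end, in the units of the state.
- status.observe(): the state, without advancing time (a new reading comes with each control period).
- get_image(name): name is "scene" or "side" or "wrist"; returns a dict with "color" (480x640x3 uint8, red, green, blue), "vertical_fov" (degrees; the focal length in pixels is half the picture's height over the tangent of half this angle, whatever the lens; pixels are square), "cx", "cy" (the principal point, pixels), "xyz" and "orientation" of the camera in the world. Camera axes: x right, y down, z forward; pixel columns grow to the right and rows downward; lengths in m; the calibration is good to about 2 mm. A picture is of the moment at which its call begins. There is no depth.
- env.close_job(): hands the job in; it is judged then, once.
The state is a dict: "time_s": time; "q": joint angles; "qvel": joint speeds; "joint_efforts": joint torques, N m; "position": TCP position; "tool_rot": TCP orientation; "ft_force": force on the tool from outside, world axes, zero at the start; "wrist_torque": the same for the moment, N m; "grip_width": finger opening in m; "gripper_force": force on a finger pad.
Only numpy, scipy, OpenCV 4.12 (cv2) and the standard library are available. Lean on these libraries where they do the work, as an engineer would, in place of code of your own. Each camera call takes 0.05 s, during which the arm holds its last target. There are 200 camera calls.

## Working session

There is one attempt and no reset: what is moved stays moved. The work goes in short steps, Python scripts to look and compute and a shell command to move; the robot and the scene stay as the last step left them, time stands still between calls to the robot, and variables do not carry over. Pictures are saved under pics/ and viewed, at most 10 in all, crops included, and the job is handed in when it is done.

```bash
mkdir -p pics
cat > h.py <<'E'
import numpy as np, cv2
from rig import status, get_image, env
def snap(n,f):
    im=get_image(n); cv2.imwrite(f'pics/{f}.png',im['color'][:,:,::-1]); np.save(f'pics/{f}.npy',{k:v for k,v in im.items()},allow_pickle=True); return im
def load(f): return np.load(f'pics/{f}.npy',allow_pickle=True).item()
def px2w(im,u,v,z):
    f=240/np.tan(np.radians(im['vertical_fov']/2)); R=np.array(im['orientation']); c=np.array(im['xyz'])
    d=R@np.array([(u-im['cx'])/f,(v-im['cy'])/f,1]); return c+d*(z-c[2])/d[2]
def w2px(im,p):
    f=240/np.tan(np.radians(im['vertical_fov']/2)); R=np.array(im['orientation']); q=R.T@(np.array(p)-im['xyz']); return np.array([im['cx']+f*q[0]/q[2],im['cy']+f*q[1]/q[2]])
E
python3 - <<'E'
from h import *
for n in ('scene','side','wrist'):
    im=snap(n,n+'0'); print(n,im['vertical_fov'],im['cx'],im['cy'],im['xyz'],np.round(im['orientation'],3).tolist(), [k for k in im])
s=status.observe(); print(s['time_s'],s['position'],np.round(s['tool_rot'],3),s['ft_force'],s['grip_width'])
E
```

```text
scene 45.89416736662053 315.2924389401184 238.61550608992786 [0.62021041 0.46109092 1.02380202] [[-0.999, 0.021, -0.031], [0.035, 0.824, -0.566], [0.014, -0.567, -0.824]] ['color', 'vertical_fov', 'cx', 'cy', 'xyz', 'orientation']
side 51.53572369174778 316.6154611767197 242.11781125376766 [0.08932907 0.54126526 0.47009664] [[-0.835, -0.209, 0.509], [-0.55, 0.339, -0.763], [-0.013, -0.918, -0.397]] ['color', 'vertical_fov', 'cx', 'cy', 'xyz', 'orientation']
wrist 71.29551337808583 321.4029365943256 241.87101043525206 [ 0.23947247 -0.50089886  0.37346581] [[0.302, -0.91, -0.284], [-0.953, -0.289, -0.088], [-0.002, 0.297, -0.955]] ['color', 'vertical_fov', 'cx', 'cy', 'xyz', 'orientation']
0.15 [ 0.16608585 -0.52409998  0.23086492] [[ 0.953  0.302 -0.   ]
 [ 0.302 -0.953  0.001]
 [ 0.    -0.001 -1.   ]] [-0.9368034  -0.53318184  0.49401109] 0.08531845691762205
```

View pics/scene0.png

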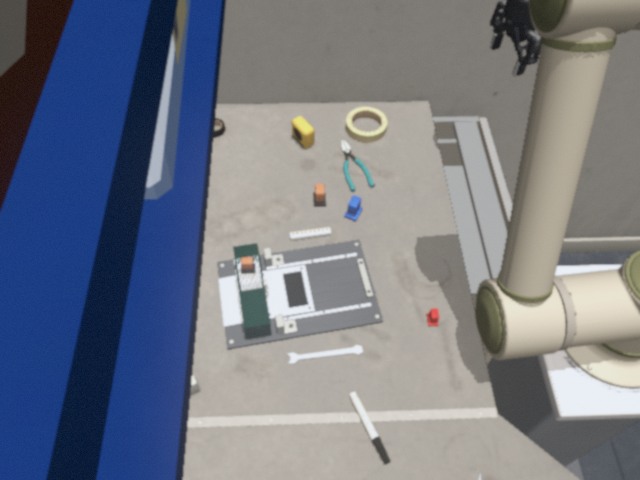

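View pics/side0.png

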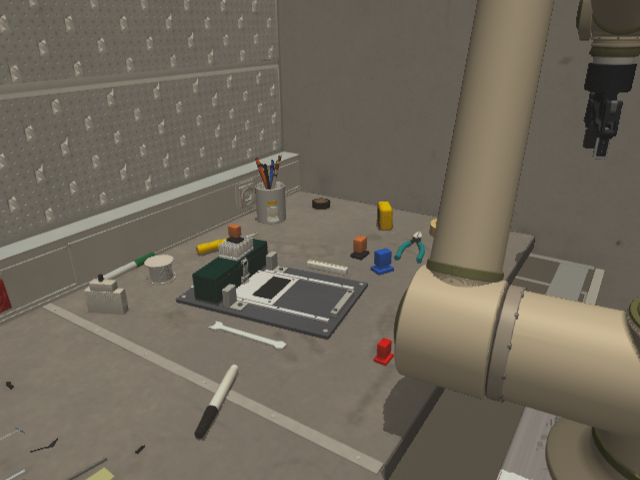

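The scene view shows the jig at about (215–380, 240–345), with the stop at its right end (365, 278) and the black patch at (295, 289). The case is at (252, 290), with the sink and the orange relay on it at (248, 265). Relay-like things are orange at (248, 265) on the sink, a larger orange one loose at (320, 194), blue at (354, 208) and red at (433, 317). The one meant is on the stack, and I confirm it in an enlarged crop.

Run:
```python
from h import *
c=load('scene0')['color'][215:365,205:395,::-1]
cv2.imwrite('pics/crop0.png',cv2.resize(c,None,fx=4,fy=4,interpolation=cv2.INTER_CUBIC))
```

```text
(no output)
```

View pics/crop0.png

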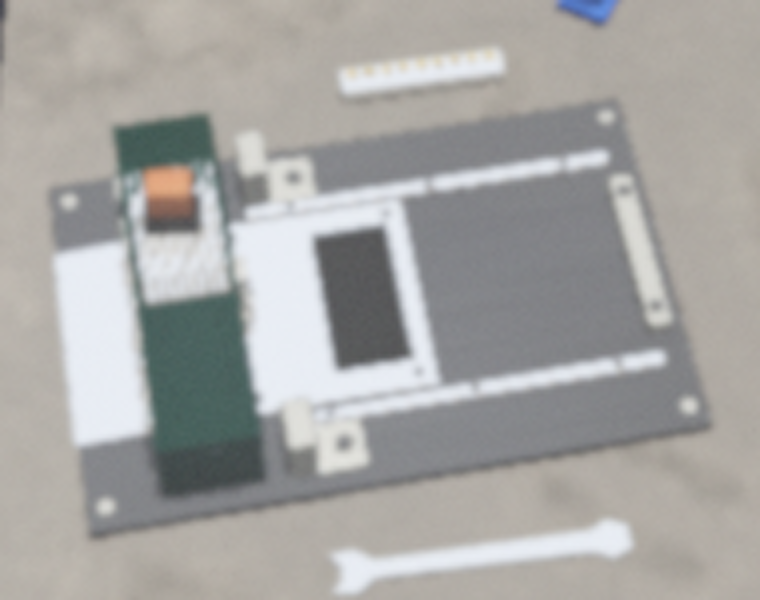

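The crop shows the plate's corners at (50,187), (617,98), (712,426) and (92,537), and the patch's corners at (314,236), (383,226), (410,360) and (338,370). The small orange relay stands on the sink at (168,195).

Run:
```python
from h import *
im=load('scene0')
W=lambda u,v,z:px2w(im,u/4+205-.375,v/4+215-.375,z)
P=np.array([W(*p,.008) for p in [(50,187),(617,98),(712,426),(92,535)]])
Q=np.array([[.1,-.1],[-.21,-.1],[-.21,.1],[.1,.1]])
A,B=Q-Q.mean(0),P[:,:2]-P[:,:2].mean(0)
H=A.T@B; th=np.arctan2(H[0,1]-H[1,0],H[0,0]+H[1,1]); R=np.array([[np.cos(th),-np.sin(th)],[np.sin(th),np.cos(th)]])
t=P[:,:2].mean(0)-R@Q.mean(0)
print('jig',t,np.degrees(th),'res mm',np.round(1e3*(P[:,:2]-(Q@R.T+t)),1).tolist())
J=lambda p:R.T@(p[:2]-t)*1e3
for n,p,z in [('patch',(314,236),.015),('patch',(383,226),.015),('patch',(410,360),.015),('patch',(338,370),.015),('front',(404,200),.012),('front',(438,382),.012),('rear',(55,254),.009),('rear',(76,445),.009),('stop-in',(611,178),.018),('stop-in',(649,325),.018),('caseTopFront',(209,115),.063),('caseTopFront',(261,435),.063),('relay',(168,178),.13)]:
    w=W(*p,z); print(n,np.round(w,3),np.round(J(w),1))
for p in [(-.040,0),(-.19,0),(-.16,0)]: print(p,R@p+t)
print('-x dir',-R[:,0])
s=status.observe(); print(s['position'],s['q'])
```

```text
jig [ 0.67710356 -0.10111048] 9.17336903604939 res mm [[-0.9, -0.4], [1.0, -0.1], [1.4, 0.4], [-1.4, -0.0]]
patch [ 0.652 -0.146  0.015] [-32.4 -40.4]
patch [ 0.616 -0.151  0.015] [-68.6 -39.7]
patch [ 0.604 -0.073  0.015] [-67.8  39.8]
patch [ 0.64  -0.068  0.015] [-31.5  38.6]
front [ 0.604 -0.169  0.012] [-82.6 -55.1]
front [ 0.59  -0.062  0.012] [-79.5  53. ]
rear [ 0.786 -0.143  0.009] [100.4 -58.2]
rear [ 0.769 -0.034  0.009] [101.1  52.1]
stop-in [ 0.495 -0.176  0.018] [-191.4  -44.6]
stop-in [ 0.483 -0.087  0.018] [-189.6   44.4]
caseTopFront [ 0.703 -0.191  0.063] [ 11.6 -92.6]
caseTopFront [ 0.675 -0.01   0.063] [12.5 90.3]
relay [ 0.716 -0.11   0.13 ] [ 36.8 -15.2]
(-0.04, 0) [ 0.63761514 -0.10748737]
(-0.19, 0) [ 0.48953357 -0.13140073]
(-0.16, 0) [ 0.51914988 -0.12661806]
-x dir [-0.98721047 -0.15942235]
[ 0.16608585 -0.52409998  0.23086492] [-8.47570481e+01  2.18330129e+01  7.43714395e+01 -1.84067651e-04
  8.38574651e+01 -1.23333739e+01]
```

View pics/wrist0.png

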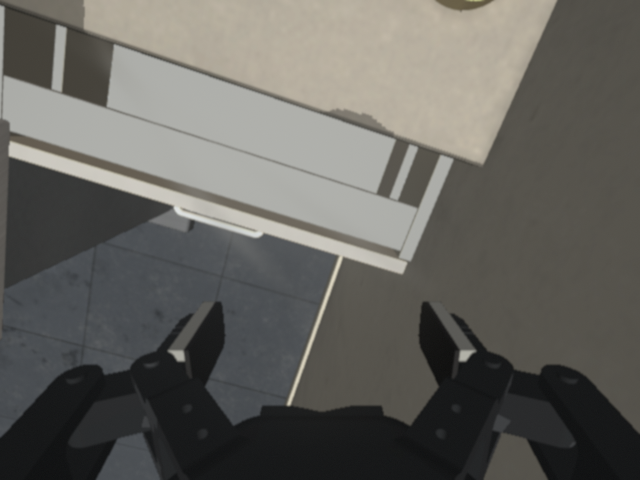

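The fit agrees with the given sizes: residuals are under 1.5 mm, the stop is at jig -190 and the patch is 36 x 80 mm. The panel's front edge is at jig x ≈ -81, so it needs to travel about 110 mm. The press point is jig (-52, 0), which is world (0.626, -0.109). I'll turn the tool so the wrist camera faces the robot, away from the relay.

```bash
python3 -m handwheel '2 1.8 0 0 0 7 0;4 3.6 0 0 0 14 0;6 5.4 0 0 0 21 0;8 7.2 0 0 0 28 0;10 9 0 0 0 35 0;12 10.8 0 0 0 42 0;14 12.6 0 0 0 49 0;16 14.4 0 0 0 56 0' 40
python3 -m handwheel '2 1.8 0 0 0 7 0;4 3.6 0 0 0 14 0;6 5.4 0 0 0 21 0;8 7.2 0 0 0 28 0;10 9 0 0 0 35 0;12 10.8 0 0 0 42 0;14 12.6 0 0 0 49 0;16 14.4 0 0 0 56 0'
```

```text
time_s: 0.82
position: [0.3269, -0.3792, 0.2312]
tool_rot: [[0.277, 0.961, -0.0], [0.961, -0.277, 0.0], [0.0, -0.0, -1.0]]
ft_force: [0.7, -0.3, 0.5]
grip_width: 0.0003
gripper_force: 0.0
time_s: 1.48
position: [0.4869, -0.2352, 0.2311]
tool_rot: [[-0.642, 0.767, -0.0], [0.767, 0.642, 0.0], [0.001, -0.0, -1.0]]
ft_force: [0.1, -0.4, -0.6]
grip_width: -0.0001
gripper_force: 0.0
```

```bash
python3 -m handwheel '2 1.8 0 0 0 7 0;4 3.6 0 0 0 14 0;6 5.4 -1 0 0 21 0;8 7.2 -3 0 0 28 0;10 9 -5 0 0 35 0;12 10.8 -7 0 0 42 0;13.9 12.6 -9 0 0 49 0;13.9 12.6 -11 0 0 57 0'
python3 -m handwheel '0 0 -2 0 0 2 0;0 0 -4 0 0 2 0;0 0 -6 0 0 2 0;0 0 -7 0 0 2 0;0 0 -7.5 0 0 2 0;0 0 -7.5 0 0 2 0'
python3 - <<'E'
from h import *
snap('scene','scene1'); snap('side','side1')
a,b=[cv2.imread(f'pics/{n}.png') for n in ('scene1','side1')]
a=cv2.resize(a[225:350,205:395],(600,394),interpolation=2); b=cv2.resize(b[200:350,160:389],(600,394),interpolation=2)
cv2.imwrite('pics/v1.png',np.vstack([a[:300],b[:300]]))
s=status.observe(); print(s['ft_force'],s['position'],s['q'])
E
```

```text
time_s: 2.15
position: [0.6273, -0.107, 0.1197]
tool_rot: [[-0.994, -0.109, 0.001], [-0.109, 0.994, 0.001], [-0.001, 0.001, -1.0]]
ft_force: [-0.6, 0.9, -0.4]
grip_width: 0.0002
gripper_force: 0.0
time_s: 2.65
position: [0.6248, -0.1103, 0.0456]
tool_rot: [[-0.991, -0.135, -0.001], [-0.135, 0.991, 0.001], [0.001, 0.001, -1.0]]
ft_force: [0.3, 0.2, -0.0]
grip_width: -0.0
gripper_force: 0.0
[-0.0436864   0.87522766  0.32109882] [ 0.62558518 -0.11053214  0.04727797] [-2.06780270e+01  4.00080736e+01  7.39791234e+01 -1.81049327e-03
  6.59270520e+01 -1.18414973e+02]
```

View pics/v1.png

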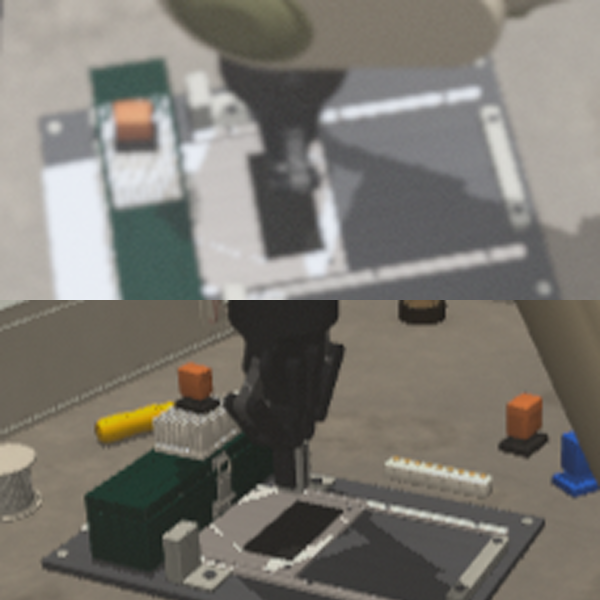

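The fingertips are shut and about 32 mm above the patch's middle, with the camera facing away. The stack is untouched. I'll go down by felt force.

```bash
python3 -m handwheel '0 0 -1 0 0 0 0;0 0 -2 0 0 0 0;0 0 -2.5 0 0 0 0;0 0 -2.7 0 0 0 0;0 0 -2.7 0 0 0 0'
python3 -m handwheel '0 0 -0.1 0 0 0 0;0 0 -0.1 0 0 0 0'
python3 -m handwheel '0 0 -0.1 0 0 0 0;0 0 -0.1 0 0 0 0'
```

```text
time_s: 3.17
position: [0.6248, -0.1102, 0.0185]
tool_rot: [[-0.991, -0.135, -0.001], [-0.135, 0.991, 0.0], [0.001, 0.001, -1.0]]
ft_force: [-1.2, -1.0, 0.3]
grip_width: -0.0001
gripper_force: 0.0
time_s: 3.33
position: [0.6252, -0.1104, 0.0185]
tool_rot: [[-0.991, -0.135, 0.0], [-0.135, 0.991, -0.0], [-0.0, -0.0, -1.0]]
ft_force: [-0.5, 0.3, -1.1]
grip_width: 0.0005
gripper_force: 0.0
time_s: 3.5
position: [0.6252, -0.1103, 0.0174]
tool_rot: [[-0.991, -0.135, 0.0], [-0.135, 0.991, -0.0], [-0.0, -0.0, -1.0]]
ft_force: [-1.0, -0.2, 0.4]
grip_width: 0.0
gripper_force: 0.0
```

```bash
python3 -m handwheel '0 0 -0.1 0 0 0 0;0 0 -0.1 0 0 0 0' | grep -E 'pos|ft'
python3 -m handwheel '0 0 -0.05 0 0 0 0;0 0 -0.05 0 0 0 0'| grep -E 'pos|ft'
python3 -m handwheel '0 0 -0.05 0 0 0 0;0 0 -0.05 0 0 0 0'| grep -E 'pos|ft'
```

```text
position: [0.6251, -0.1103, 0.0162]
ft_force: [-0.5, -0.5, -0.0]
position: [0.6251, -0.1103, 0.0158]
ft_force: [0.1, -0.3, 0.5]
position: [0.6251, -0.1103, 0.0152]
ft_force: [0.2, 1.1, -0.1]
```

```bash
python3 -m handwheel '0 0 -0.05 0 0 0 0;0 0 -0.05 0 0 0 0' | grep -E 'pos|ft'
python3 -m handwheel '0 0 -0.03 0 0 0 0;0 0 -0.03 0 0 0 0'| grep -E 'pos|ft'
```

```text
position: [0.6251, -0.1103, 0.0151]
ft_force: [-1.5, 1.3, 3.6]
position: [0.6251, -0.1103, 0.0151]
ft_force: [-2.4, 0.5, 6.0]
```

```bash
python3 -m handwheel '0 0 -0.06 0 0 0 0;0 0 -0.06 0 0 0 0' | grep -E 'pos|ft'
python3 -m handwheel '0 0 -0.03 0 0 0 0;0 0 -0.03 0 0 0 0'| grep -E 'pos|ft'
```

```text
position: [0.6251, -0.1103, 0.0151]
ft_force: [-2.6, 2.2, 10.0]
position: [0.6252, -0.1103, 0.0151]
ft_force: [-3.7, 1.3, 12.5]
```

```bash
python3 -m handwheel '0 0 -0.03 0 0 0 0;-0.1 -0.016 -0.03 0 0 0 0;-0.2 -0.032 -0.03 0 0 0 0;-0.3 -0.048 -0.03 0 0 0 0;-0.4 -0.065 -0.03 0 0 0 0;-0.5 -0.081 -0.03 0 0 0 0;-0.6 -0.097 -0.03 0 0 0 0;-0.7 -0.113 -0.03 0 0 0 0'| grep -E 'time|pos|ft'
```

```text
time_s: 5.33
position: [0.6205, -0.1119, 0.0151]
ft_force: [4.6, 0.7, 6.8]
```

```bash
python3 -m handwheel '0 0 -0.08 0 0 0 0;0 0 -0.08 0 0 0 0'| grep -E 'time|pos|ft'
python3 -m handwheel '-0.1 -0.016 0 0 0 0 0;-0.2 -0.032 0 0 0 0 0;-0.3 -0.048 0 0 0 0 0;-0.4 -0.065 0 0 0 0 0'| grep -E 'time|pos|ft'
```

```text
time_s: 5.5
position: [0.6204, -0.1119, 0.0151]
ft_force: [2.2, 1.5, 14.1]
time_s: 5.83
position: [0.6173, -0.1127, 0.0151]
ft_force: [6.5, 1.7, 11.9]
```

```bash
python3 -m handwheel '-0.1 -0.016 -0.03 0 0 0 0;-0.2 -0.032 -0.03 0 0 0 0;-0.3 -0.048 -0.03 0 0 0 0;-0.4 -0.065 -0.03 0 0 0 0;-0.5 -0.081 -0.03 0 0 0 0;-0.6 -0.097 -0.03 0 0 0 0;-0.7 -0.113 -0.03 0 0 0 0;-0.8 -0.129 -0.03 0 0 0 0'| grep -E 'time|pos|ft'
python3 - <<'E'
from h import *
snap('scene','scene2'); snap('side','side2')
a,b=[cv2.imread(f'pics/{n}.png') for n in ('scene2','side2')]
a=cv2.resize(a[225:350,205:395],(600,394),interpolation=2); b=cv2.resize(b[200:350,160:389],(600,394),interpolation=2)
cv2.imwrite('pics/v2.png',np.vstack([a[:300],b[:300]]))
print(status.observe()['ft_force'])
E
```

```text
time_s: 6.5
position: [0.61, -0.1141, 0.0151]
ft_force: [8.2, 2.4, 11.4]
[ 7.77526437  1.21924129 11.43803896]
```

View pics/v2.png

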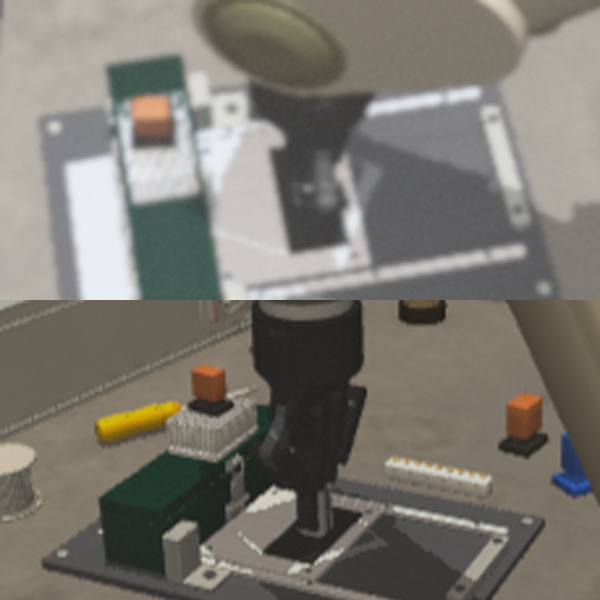

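The panel and case follow without slip; the panel's front edge moved from about (342, 260) to (366, 262) in the crop. Next I press slightly more and go on.

```bash
python3 -m handwheel '-0.1 -0.016 -0.04 0 0 0 0;-0.2 -0.032 -0.04 0 0 0 0;-0.3 -0.048 -0.05 0 0 0 0;-0.4 -0.065 -0.05 0 0 0 0;-0.5 -0.081 -0.05 0 0 0 0;-0.6 -0.097 -0.05 0 0 0 0;-0.7 -0.113 -0.05 0 0 0 0;-0.8 -0.129 -0.05 0 0 0 0'| grep -E 'time|pos|ft'
```

```text
time_s: 7.27
position: [0.6027, -0.1154, 0.015]
ft_force: [10.3, 2.1, 14.6]
```

```bash
python3 -m handwheel '-0.1 -0.016 -0.01 0 0 0 0;-0.2 -0.032 -0.01 0 0 0 0;-0.3 -0.048 -0.01 0 0 0 0;-0.4 -0.065 -0.01 0 0 0 0;-0.5 -0.081 -0.01 0 0 0 0;-0.6 -0.097 -0.01 0 0 0 0;-0.7 -0.113 -0.01 0 0 0 0;-0.8 -0.129 -0.01 0 0 0 0'| grep -E 'time|pos|ft'
```

```text
time_s: 7.93
position: [0.5949, -0.1167, 0.015]
ft_force: [10.3, 3.0, 13.5]
```

```bash
python3 -m handwheel '-0.13 -0.021 -0.02 0 0 0 0;-0.26 -0.042 -0.02 0 0 0 0;-0.39 -0.063 -0.02 0 0 0 0;-0.52 -0.084 -0.02 0 0 0 0;-0.65 -0.105 -0.02 0 0 0 0;-0.78 -0.126 -0.02 0 0 0 0;-0.91 -0.147 -0.02 0 0 0 0;-1.04 -0.168 -0.02 0 0 0 0'| grep -E 'time|pos|ft'
```

```text
time_s: 8.6
position: [0.5848, -0.1183, 0.015]
ft_force: [10.4, 4.5, 16.7]
```

```bash
python3 -m handwheel '-0.13 -0.021 -0.01 0 0 0 0;-0.26 -0.042 -0.01 0 0 0 0;-0.39 -0.063 -0.01 0 0 0 0;-0.52 -0.084 -0.01 0 0 0 0;-0.65 -0.105 -0.01 0 0 0 0;-0.78 -0.126 -0.01 0 0 0 0;-0.91 -0.147 -0.01 0 0 0 0;-1.04 -0.168 -0.01 0 0 0 0'| grep -E 'time|pos|ft'
```

```text
time_s: 9.27
position: [0.5743, -0.12, 0.015]
ft_force: [10.6, 4.7, 18.8]
```

```bash
python3 -m handwheel '-0.13 -0.016 0.03 0 0 0 0;-0.26 -0.032 0.03 0 0 0 0;-0.39 -0.048 0.03 0 0 0 0;-0.52 -0.065 0.03 0 0 0 0;-0.65 -0.085 0.03 0 0 0 0;-0.78 -0.1 0.03 0 0 0 0;-0.91 -0.115 0.03 0 0 0 0;-1.04 -0.13 0.03 0 0 0 0'| grep -E 'time|pos|ft'
```

```text
time_s: 9.93
position: [0.5636, -0.1216, 0.015]
ft_force: [9.9, 3.2, 17.6]
```

```bash
python3 -m handwheel '-0.13 -0.02 0.03 0 0 0 0;-0.26 -0.04 0.03 0 0 0 0;-0.39 -0.06 0.03 0 0 0 0;-0.52 -0.08 0.03 0 0 0 0;-0.65 -0.1 0.03 0 0 0 0;-0.78 -0.12 0.03 0 0 0 0;-0.91 -0.14 0.03 0 0 0 0;-1.04 -0.16 0.03 0 0 0 0'| grep -E 'time|pos|ft'
python3 - <<'E'
from h import *
snap('scene','scene3'); snap('side','side3')
a,b=[cv2.imread(f'pics/{n}.png') for n in ('scene3','side3')]
a=cv2.resize(a[225:350,205:395],(600,394),interpolation=2); b=cv2.resize(b[200:350,160:389],(600,394),interpolation=2)
cv2.imwrite('pics/v3.png',np.vstack([a[:300],b[:300]]))
E
```

```text
time_s: 10.6
position: [0.5526, -0.1234, 0.015]
ft_force: [6.6, 0.9, 17.3]
```

View pics/v3.png

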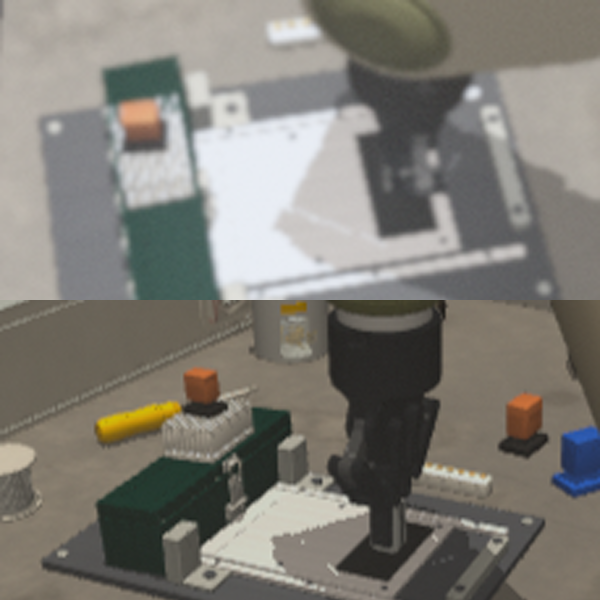

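The stack is held by the posts, tipped back slightly and intact, and about 37 mm remain.

```bash
python3 -m handwheel '-0.1 -0.016 0.03 0 0 0 0;-0.2 -0.032 0.03 0 0 0 0;-0.3 -0.048 0.03 0 0 0 0;-0.4 -0.065 0.03 0 0 0 0;-0.5 -0.081 0.03 0 0 0 0;-0.6 -0.097 0.03 0 0 0 0;-0.7 -0.113 0.03 0 0 0 0;-0.8 -0.129 0.03 0 0 0 0'| grep -E 'time|pos|ft'
```

```text
time_s: 11.37
position: [0.5443, -0.1247, 0.015]
ft_force: [7.0, 1.3, 15.3]
```

```bash
python3 -m handwheel '-0.1 -0.016 0 0 0 0 0;-0.2 -0.032 0 0 0 0 0;-0.3 -0.048 0 0 0 0 0;-0.4 -0.065 0 0 0 0 0;-0.5 -0.081 0 0 0 0 0;-0.6 -0.097 0 0 0 0 0;-0.7 -0.113 0 0 0 0 0;-0.8 -0.129 0 0 0 0 0'| grep -E 'time|pos|ft'
```

```text
time_s: 12.03
position: [0.5364, -0.126, 0.015]
ft_force: [7.2, 0.9, 16.0]
```

```bash
python3 -m handwheel '-0.1 -0.016 0 0 0 0 0;-0.2 -0.032 0 0 0 0 0;-0.3 -0.048 0 0 0 0 0;-0.4 -0.065 0 0 0 0 0;-0.5 -0.081 0 0 0 0 0;-0.6 -0.097 0 0 0 0 0;-0.7 -0.113 0 0 0 0 0;-0.8 -0.129 0 0 0 0 0'| grep -E 'time|pos|ft'
```

```text
time_s: 12.7
position: [0.5284, -0.1272, 0.015]
ft_force: [7.4, 2.5, 15.2]
```

```bash
python3 -m handwheel '-0.1 -0.016 0 0 0 0 0;-0.2 -0.032 0 0 0 0 0;-0.3 -0.048 0 0 0 0 0;-0.4 -0.065 0 0 0 0 0;-0.5 -0.081 0 0 0 0 0;-0.6 -0.097 0 0 0 0 0'| grep -E 'time|pos|ft'
```

```text
time_s: 13.2
position: [0.5223, -0.1282, 0.015]
ft_force: [6.7, 1.9, 17.9]
```

```bash
python3 -m handwheel '-0.08 -0.013 0.01 0 0 0 0;-0.16 -0.026 0.01 0 0 0 0;-0.24 -0.039 0.01 0 0 0 0;-0.3 -0.048 0.01 0 0 0 0'| grep -E 'time|pos|ft'
```

```text
time_s: 13.53
position: [0.5192, -0.1287, 0.015]
ft_force: [7.3, 3.0, 15.9]
```

```bash
python3 -m handwheel '-0.05 -0.008 0 0 0 0 0;-0.1 -0.016 0 0 0 0 0;-0.15 -0.024 0 0 0 0 0'| grep -E 'time|pos|ft'
```

```text
time_s: 13.78
position: [0.5178, -0.1289, 0.015]
ft_force: [6.7, 2.7, 18.2]
```

```bash
python3 -m handwheel '-0.05 -0.008 0.01 0 0 0 0;-0.1 -0.016 0.01 0 0 0 0;-0.15 -0.024 0.01 0 0 0 0'| grep -E 'time|pos|ft'
```

```text
time_s: 14.03
position: [0.517, -0.1291, 0.015]
ft_force: [12.5, 4.3, 13.1]
```

```bash
python3 -m handwheel '-0.05 -0.008 0 0 0 0 0;-0.1 -0.016 0 0 0 0 0'| grep -E 'time|pos|ft'
```

```text
time_s: 14.2
position: [0.5162, -0.1293, 0.015]
ft_force: [10.5, 3.3, 13.5]
```

```bash
python3 -m handwheel '0 0 -0.03 0 0 0 0;-0.05 -0.008 -0.03 0 0 0 0;-0.1 -0.016 -0.03 0 0 0 0'| grep -E 'time|pos|ft'
python3 - <<'E'
from h import *
snap('scene','scene4'); snap('side','side4')
a,b=[cv2.imread(f'pics/{n}.png') for n in ('scene4','side4')]
a=cv2.resize(a[225:350,205:395],(600,394),interpolation=2); b=cv2.resize(b[200:350,160:389],(600,394),interpolation=2)
cv2.imwrite('pics/v4.png',np.vstack([a[:300],b[:300]]))
E
```

```text
time_s: 14.45
position: [0.5157, -0.1295, 0.015]
ft_force: [12.4, 3.9, 14.7]
```

View pics/v4.png

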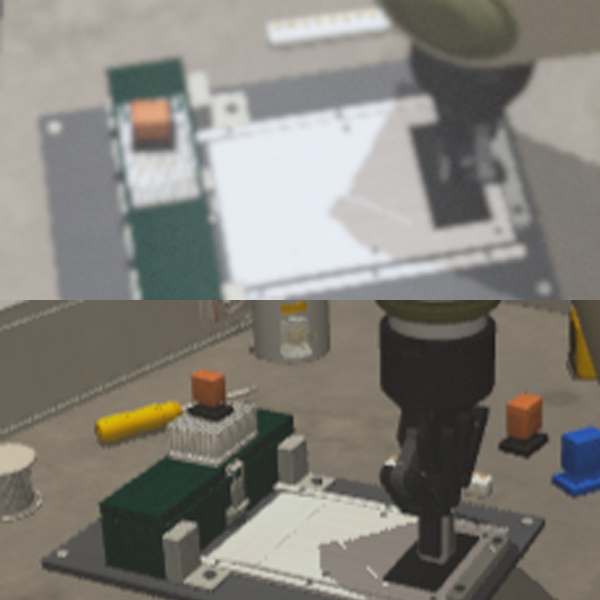

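The panel's front edge lies at the stop (about (512, 245) top) and the drag force has risen, so it has butted. The stack stands flat and intact, so I let go straight up.

```bash
python3 -m handwheel '0 0 0.1 0 0 0 0;0 0 0.3 0 0 0 0;0 0 0.8 0 0 0 0;0 0 2 0 0 0 0;0 0 4 0 0 0 0;-1 0 7 0 0 0 0;-3 -3 10 0 0 0 0;-6 -6 12 0 0 0 0'| grep -E 'time|pos|ft'
python3 -m handwheel '-3 -3 1 0 0 0 0;-6 -6 2 0 0 0 0;-9 -9 3 0 0 0 0;-11 -12 3 0 0 0 0;-12 -15 3 0 0 0 0;-12 -18 3 0 0 0 0;-12 -20 3 0 0 0 0;-12 -20 3 0 0 0 0'| grep -E 'time|pos|ft'
python3 - <<'E'
from h import *
snap('scene','scene5'); snap('side','side5')
a,b=[cv2.imread(f'pics/{n}.png') for n in ('scene5','side5')]
cv2.imwrite('pics/v5.png',cv2.resize(a[215:365,205:395],None,fx=4,fy=4,interpolation=2))
cv2.imwrite('pics/v5s.png',cv2.resize(b[200:350,160:389],None,fx=3,fy=3,interpolation=2))
E
```

```text
time_s: 15.22
position: [0.4572, -0.1818, 0.1296]
ft_force: [0.4, -0.3, 0.1]
time_s: 15.88
position: [0.3361, -0.385, 0.1572]
ft_force: [-0.1, 0.2, -0.4]
```

View pics/v5.png

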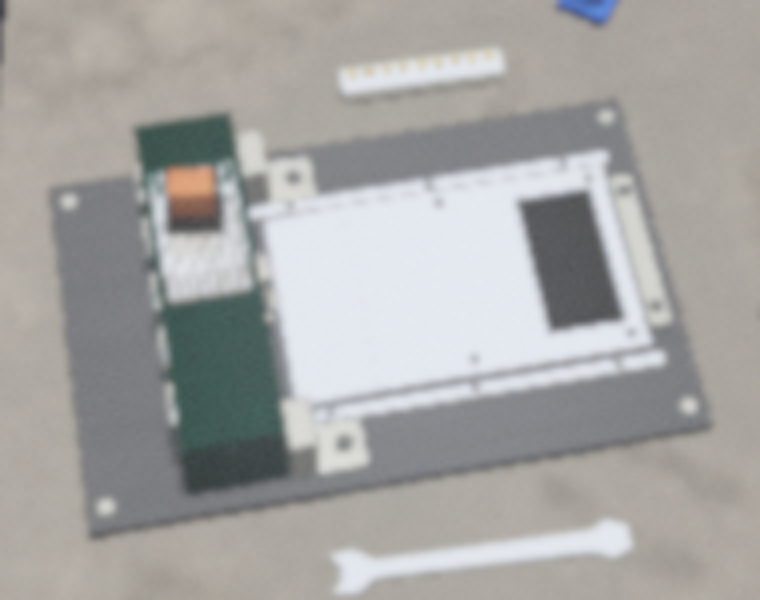

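View pics/v5s.png

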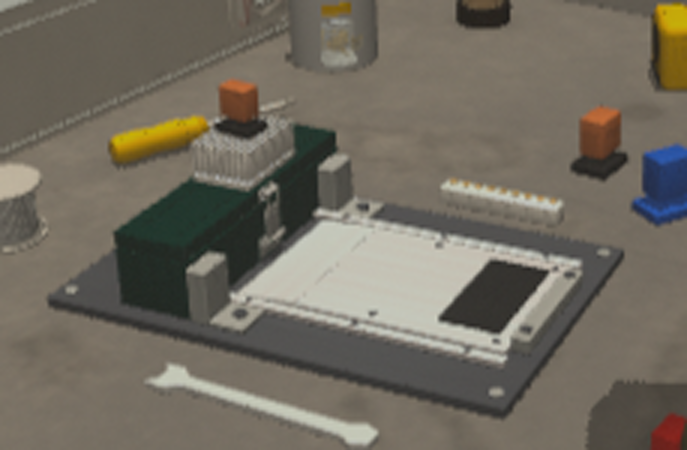

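The stack stands upright and intact, the bystanders are unmoved, and the panel is at the stop. I'll check the front edge numerically.

Run:
```python
from h import *
im=load('scene5'); th=np.radians(9.1734); t=np.array([.6771,-.1011]); R=np.array([[np.cos(th),-np.sin(th)],[np.sin(th),np.cos(th)]])
def J(u,v,z): return np.round(R.T@(px2w(im,u/4+205-.375,v/4+215-.375,z)[:2]-t)*1e3,1)
for n,p,z in [('patchF',(589,193),.015),('patchF',(621,320),.015),('patchR',(519,201),.015),('patchR',(551,330),.015),('rear',(263,220),.009),('rear',(297,402),.009),('front',(606,170),.012),('front',(653,345),.012)]: print(n,J(*p,z))
# profile from patch through panel to stop, along jig y=0: brightness
a=im['color'].astype(float).mean(2).astype(np.float32)
for y in (-.03,0.0,.03):
    r=[]
    for x in np.arange(-.165,-.206,-.0015):
        w=R@[x,y]+t; u=w2px(im,[w[0],w[1],.012]); r.append(int(cv2.getRectSubPix(a,(1,1),(float(u[0]),float(u[1])))[0,0]))
    print(y,r)
```

```text
patchF [-178.5  -39.5]
patchF [-177.    37.4]
patchR [-141.3  -41.5]
patchR [-140.9   36.4]
rear [ -8.2 -58.6]
rear [-8.9 49.2]
front [-191.3  -53.6]
front [-190.1   52.8]
-0.03 [88, 87, 87, 87, 87, 87, 87, 95, 112, 144, 177, 205, 223, 227, 226, 220, 207, 198, 196, 203, 208, 210, 210, 206, 198, 183, 162, 147]
0.0 [88, 88, 88, 87, 87, 87, 87, 95, 116, 145, 182, 207, 224, 230, 228, 221, 210, 199, 199, 204, 209, 210, 210, 208, 199, 183, 162, 146]
0.03 [88, 87, 86, 86, 88, 88, 89, 95, 112, 145, 179, 208, 222, 228, 228, 222, 207, 193, 180, 175, 168, 161, 162, 171, 176, 173, 157, 144]
```

```bash
python3 -c "
from rig import env
print(env.close_job())"
```

```text
the job is handed in; nothing more can be done
None
```

I drew the panel out until it butted against the end stop, with its front edge measured at jig x ≈ -190 mm, and let go. The stack stands upright on the plate, still stacked, the wrench and terminal strip are where they were (I didn't re-check the cutter), and the job is handed in at about 16 s.

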